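# Third hand for the sculptor: press the plinth on the sprung fence

## Task

Clear the rasp off the jig board: lay it in the blue tool tray and let go of it. Then slide the dark wooden plinth along the board until its plate end is flat against the sprung bar, centred between the yellow lines, and push it on until the tip of the red pointer stands over the middle of the green zone (about 10 N; never push the bar back to its stop). Keep pressing steadily for two seconds and finish while still pressing, so that I can drive the screws; leave the red case, the plaster maquette and the jar alone.

Things in the scene. Friction and masses are not known exactly. Their poses are not given: they have to be found in the camera images.
- jig: Jig fixed to the bench: plywood board, top 18 mm above the bench, 350 mm long (its x -130 to +220), 220 mm wide. Origin at bench height on its centre line; +x is the pushing direction, from plinth to sprung bar (roughly away from the robot), z up. Two yellow lines along x, inner edges at y = -40 and +40 mm. Board and fence do not move.
- gauge (a point): Middle of the green zone on the white gauge plate, on top of the dark steel fence block behind the bar (block at jig x 155 to 215 mm, 130 mm wide, top 54 mm above the bench). The zone spans 12 mm along jig x.
- bar_face (a point): Middle of the pressing face of the sprung aluminium bar (120 mm wide, 12 mm thick, 20 to 50 mm above the bench). At jig x = 100 mm, y = 0, 35 mm above the bench when at rest; moves to jig +x as the bar is pushed. Yellow marks on the bar's top repeat the board's lines.
- bar (a joint): Travel of the sprung bar in metres: 0 at rest, growing as it is pushed along jig +x to a hard stop at 0.034. Spring 600 N/m from zero (10 N at 0.0167). The red pointer on the bar reaches back over the gauge; its tip is over the green zone from 0.010 to 0.022 of travel.
- plinth: Dark wooden plinth 110 x 60 x 45 mm (x, y, z), about 0.3 kg, loose on the jig board before the bar. Origin at the centre of its underside; +x points to the end that goes against the bar. On top, 28 mm towards +x, a steel plate 46 x 46 x 4 mm with an upright brass pin, 8 mm thick, tip 79 mm above the underside. The half towards -x is bare, to grip across the 60 mm width.
- plinth_end (a point): Centre of the plinth's +x end face (55 mm from the origin, 22.5 mm above the underside).
- rasp: Rasp lying flat on the jig board crosswise between plinth and bar, 154 mm long, 20 mm thick, 0.12 kg: flat-sided light wooden handle 80 x 22 mm (x from -80 to 0), dark steel blade 18 mm wide, 6 mm thick to x = +74. Origin on the underside at the handle's blade end; x along the rasp towards the blade's tip.
- rasp_grip (a point): Where to grip the rasp across its 22 mm wide handle: 18 mm from its origin towards the handle's end, 10 mm above its underside, about at its centre of mass.
- tray: Blue open tool tray fixed on the bench, left or right of the jig: 220 mm (x) by 150 mm (y) outside, 35 mm high, walls and floor 5 mm, empty. Origin at the centre of its underside.
- case: Bystander: closed red tool case 120 x 90 x 46 mm, 0.6 kg, on the other side of the jig from the tray. Origin at the centre of its underside.
- maquette: Bystander: white plaster maquette, waisted round figure 84 mm across, 150 mm tall. Origin at the centre of its underside.
- jar: Bystander: amber glass jar with white lid and blank label, 72 mm across, 100 mm tall. Origin at the centre of its underside.

How it is judged:
By the outcome, as a careful person would: the job done as asked, in the order asked, and still so for the second after the job is handed in, while the arm keeps its last pose, push and grip.
It also fails if it takes over 61 s, if anything falls off the work surface, if the arm or the gripper's body presses on something with over 40 N, if the wrist force passes 120 N, or if a joint passes its speed limit or range.

## Robot

A 7-joint arm with a two-finger parallel gripper is mounted at the origin on the work surface. World frame = base frame: x ahead of the robot, y to its left, z up, the work surface at z = 0. Lengths are in mm, angles in rad, forces in N, time in s.
With the tool pointing down it reaches from about 400 to 875 mm from the base axis. Payload 4.4 kg.
Tool frame: the origin (TCP) lies midway between the tips of the shut fingers; the grasp point (between the pads) lies grasp_offset behind it (grasp_offset is the distance from the TCP to the grasp point, in mm); z points along the fingers, y is the line along which they close (so a half turn about z gives the same grasp; the last joint's range is limited). The gripper opens to 85 mm and grips with 20 to 120 N. Pads are 22 mm wide; open, the fingers measure 114 mm over their backs; the gripper's body (76 mm by 85 mm) begins 54 mm behind the grasp point. The pads swing forward as they close: fully open they stand 13 mm farther back than shut.
Start: joints at [-1.264, 0.628, 0.038, 1.517, -0.027, 0.996, -0.02], TCP at [236.722, 605.377, 193.313] pointing down, gripper open.
Joint ranges: [-3.06, 3.06], [-0.37, 2.12], [-1.25, 1.32], [0.18, 2.47], [-1.1, 4.24], [0.23, 1.98], [-2.94, 2.94]. Speed limits (rad/s): [2.57, 2.57, 3.14, 3.14, 3.14, 3.14, 3.14].

## Interface

Orientations are given as [roll, pitch, yaw] about the fixed x, y, z axes, in that order (R = Rz(yaw) Ry(pitch) Rx(roll)).
In Python, from cell import * gives the robot as it stands. The module is installed in compiled form; this text tells all that it offers.
- The arm moves only by the shell command python3 -m jog 'ROWS'. ROWS is a JSON object of lists of equal length, an entry for each row: "angular": the turn, a rotation vector about the tool's x, y, z in degrees, a list of three; "travel": the shift along the tool's x, y, z in cm, a list of three; "fingers": the closure, from 0 (fully open) to 1 (shut). In form: {"angular": [[rx, ry, rz], ...], "travel": [[tx, ty, tz], ...], "fingers": [fingers, ...]}. A call has 1 to 5 rows; each row is the pose to reach, as a shift and turn from the pose commanded when the call began, along the tool's axes at that moment; what a row does not reach only later rows make up. A row lasts 1/8 s, in which the tool goes at most 62.5 mm and 10.7 degrees, less where a joint would pass 70% of its speed; a pose out of reach is approached as far as the arm can. A call with a gripper value outside its range is refused whole. The fingers move at their own pace and stop on an object; the grip force is fixed at half the most. Time passes only in rows, so rows that repeat a pose let the fingers close. It gives the time, the measured TCP pose, the force and the opening at its end, in the units of the state.
- read_state(): the state, without advancing time (a new reading comes with each control period).
- get_image(name): name is "scene" or "side" or "wrist"; returns the picture (384x512x3 uint8, red, green, blue); there is no depth.
- camera_model(name): a dict with "mtx" (3x3 intrinsics, pixels), "k1" (the pictures are not rectified: a ray, as slopes to the right and down, at radius r is drawn at 1 + k1 r^2 times it, then the intrinsics apply), "T" (4x4, takes a point from camera to world coordinates). Camera axes: x right, y down, z forward; pixel columns grow to the right and rows downward; lengths in mm; the calibration is good to about 2 mm. A picture is of the moment at which its call begins: read the wrist's pose just before it. camera_model takes no time and is no camera call; for the wrist camera it gives the pose at the moment of the call.
- finish_job(): hands the job in, once; it reports no verdict.
The state is a dict: "clock": time; "qpos": joint angles; "qd": joint speeds; "tau": joint torques, N m; "eef_pos": TCP position; "tool_rot": TCP orientation; "force": force on the tool from outside, world axes, zero at the start; "torque": the same for the moment, N m; "width": finger opening in mm.
Only numpy, scipy, OpenCV 4.12 (cv2) and the standard library are available. Lean on these libraries where they do the work, as an engineer would, in place of code of your own. Each camera call takes 0.05 s, during which the arm holds its last target. There are 200 camera calls.

## Working session

There is one attempt and no reset: what is moved stays moved. The work goes in short steps, Python scripts to look and compute and a shell command to move; the robot and the scene stay as the last step left them, time stands still between calls to the robot, and variables do not carry over. Pictures are saved under pics/ and viewed, on a budget of 10 in all, crops included, one or two more only if the job needs it, and the job is handed in when it is done.

```bash
mkdir -p pics; python3 - <<'E'
from cell import *
import cv2,numpy as np
print(read_state()); print(camera_model("scene")); print(camera_model("side"))
a=get_image("scene");b=get_image("side")
cv2.imwrite("pics/scene0.png",a[:,:,::-1]);cv2.imwrite("pics/side0.png",b[:,:,::-1])
E
```

```text
{'clock': 0.0, 'qpos': array([-1.2637789 ,  0.62939061,  0.0384156 ,  1.51841491, -0.02703162,
        0.99629498, -0.02000133]), 'qd': array([-6.33720198e-05, -3.34510351e-04, -8.94847464e-06, -6.75757556e-04,
        5.02126756e-04,  1.07711557e-03, -2.98073585e-03]), 'tau': array([ 3.31291776e-04, -5.63402796e+01,  1.22558031e+00, -1.93439358e+01,
        1.08412243e-02,  1.05914733e-02,  3.62030939e-07]), 'eef_pos': array([236.44115599, 604.68626064, 192.34486062]), 'tool_rot': array([-3.13960156e+00, -1.23453023e-05,  2.76877693e+00]), 'force': array([-0.19504873,  0.72436172, -0.52981049]), 'torque': array([-0.02944752, -0.02453181, -0.01940186]), 'width': 85.9362654732499}
{'mtx': array([[375.35067827,   0.        , 250.52267277],
       [  0.        , 375.35067827, 188.33946334],
       [  0.        ,   0.        ,   1.        ]]), 'k1': 0.026955720214489904, 'T': array([[-7.27549005e-01,  3.55007361e-01, -5.87062364e-01,
         1.19232052e+03],
       [ 6.85682119e-01,  4.04509485e-01, -6.05154614e-01,
         6.09644702e+02],
       [ 2.26379524e-02, -8.42817804e-01, -5.37722673e-01,
         6.35120518e+02],
       [ 0.00000000e+00,  0.00000000e+00,  0.00000000e+00,
         1.00000000e+00]])}
{'mtx': array([[439.75086218,   0.        , 256.50805943],
       [  0.        , 439.75086218, 189.83651145],
       [  0.        ,   0.        ,   1.        ]]), 'k1': -0.02714253812408846, 'T': array([[ 9.17780970e-01, -2.49448214e-01,  3.08955789e-01,
         2.68294779e+02],
       [-3.96981624e-01, -5.58468503e-01,  7.28367024e-01,
        -8.05636086e+02],
       [-9.14777603e-03, -7.91131165e-01, -6.11578121e-01,
         7.56353379e+02],
       [ 0.00000000e+00,  0.00000000e+00,  0.00000000e+00,
         1.00000000e+00]])}
```

View pics/scene0.png

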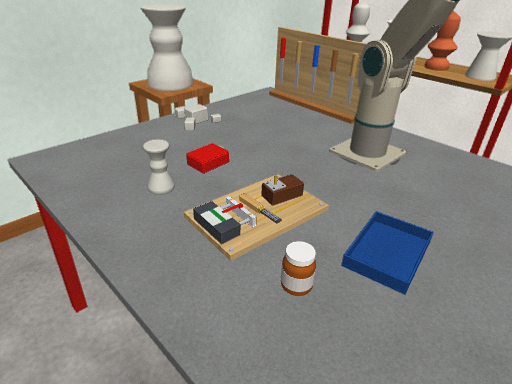

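View pics/side0.png

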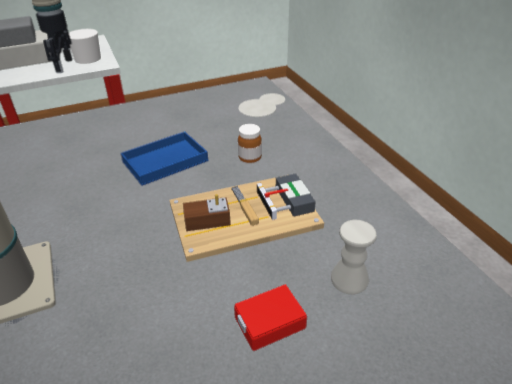

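```bash
cat > h.py <<'E'
import cv2,numpy as np
from cell import *
def ray(cm,uv):
    uv=np.atleast_2d(np.array(uv,float)); d=(uv-cm["mtx"][:2,2])/cm["mtx"][0,0]
    s=d.copy()
    for _ in range(10): s=d/(1+cm["k1"]*(s**2).sum(1,keepdims=True))
    T=cm["T"]; return T[:3,3],np.c_[s,np.ones(len(s))]@T[:3,:3].T
def cast(cm,uv,z):
    o,d=ray(cm,uv); return o+d*((z-o[2])/d[:,2:])
def proj(cm,P):
    P=np.atleast_2d(P); T=cm["T"]; c=(P-T[:3,3])@T[:3,:3]; s=c[:,:2]/c[:,2:]
    s=s*(1+cm["k1"]*(s**2).sum(1,keepdims=True)); return s*cm["mtx"][0,0]+cm["mtx"][:2,2]
def mask(img,lo,hi):
    return cv2.inRange(cv2.cvtColor(img,cv2.COLOR_RGB2HSV),np.array(lo),np.array(hi))
def blobs(m,amin=30):
    c,_=cv2.findContours(m,cv2.RETR_EXTERNAL,cv2.CHAIN_APPROX_NONE)
    return sorted([x[:,0] for x in c if cv2.contourArea(x)>=amin],key=lambda x:-cv2.contourArea(x.reshape(-1,1,2)))
def rect(cm,c,z):
    p=cast(cm,c,z)[:,:2].astype(np.float32); return cv2.minAreaRect(p)
E
python3 - <<'E'
from h import *
for n in ("scene","side"):
    im=cv2.imread(f"pics/{n}0.png")[:,:,::-1].copy(); cm=camera_model(n)
    board=mask(im,(10,70,110),(30,255,255))
    if n=="side": board[:150]=0
    else: board[:170]=0
    bd=cv2.morphologyEx(board,cv2.MORPH_CLOSE,np.ones((3,3)))
    for b in blobs(bd,150)[:3]: print(n,"board",len(b),rect(cm,cv2.convexHull(b)[:,0],18))
    for nm,lo,hi,z in (("tray",(105,120,40),(125,255,255),35),("red",(0,180,80),(6,255,255),46)):
        for b in blobs(mask(im,lo,hi),150)[:2]: print(n,nm,rect(cm,b,z),b.min(0),b.max(0))
c0,c1=camera_model("scene"),camera_model("side")
print("boardcorners side",cast(c1,[(170,206),(188,250),(321,221),(296,178)],18).round(),"scene",cast(c0,[(185,215),(232,256),(328,206),(275,172)],18).round())
print("maq",cast(c1,[(351,283)],0),cast(c0,[(160,187)],0),"jar",cast(c1,[(250,155)],0),cast(c0,[(298,285)],0))
for n,(x,y,w,h) in (("scene",(175,165,160,95)),("side",(160,165,170,95))):
    cv2.imwrite(f"pics/{n}0c.png",cv2.resize(cv2.imread(f"pics/{n}0.png")[y:y+h,x:x+w],None,fx=4.7,fy=4.7,interpolation=cv2.INTER_CUBIC))
a=[cv2.imread(f"pics/{n}0c.png") for n in("scene","side")]
w=min(a[0].shape[1],a[1].shape[1])
s=np.vstack([x[:,:w] for x in a]); cv2.imwrite("pics/both.png",cv2.resize(s,(500,600)) if 0 else s[:,:])
print(s.shape)
E
```

```text
scene board 515 ((581.17529296875, 8.705268859863281), (236.85659790039062, 360.8687438964844), 85.39885711669922)
scene board 110 ((1085.2218017578125, -344.28045654296875), (72.9988021850586, 105.1607437133789), 88.32691192626953)
scene board 91 ((669.2910766601562, 238.21682739257812), (59.70853042602539, 78.80768585205078), 45.35240173339844)
scene tray ((466.3958435058594, 343.5931091308594), (255.4777374267578, 151.36521911621094), 11.464046478271484) [342 211] [432 293]
scene red ((1044.991455078125, -174.84750366210938), (447.53533935546875, 33.44999694824219), 80.76023864746094) [ 36 199] [ 86 311]
scene red ((522.2598266601562, -289.8768005371094), (157.42807006835938, 141.82479858398438), 1.9370226860046387) [187 144] [228 172]
side board 449 ((574.9915161132812, -1.181365966796875), (236.02813720703125, 351.11346435546875), 85.41915130615234)
side tray ((447.9706115722656, 317.7990417480469), (230.30804443359375, 189.57473754882812), 11.5092134475708) [121 132] [207 184]
side red ((494.2447204589844, -333.0414123535156), (124.72904968261719, 108.00428009033203), 2.3238799571990967) [235 285] [305 349]
side red ((381.29473876953125, 841.3020629882812), (256.951904296875, 54.39356994628906), 85.97283935546875) [105  75] [124 104]
boardcorners side [[ 406.  103.   18.]
 [ 404.  -72.   18.]
 [ 738. -110.   18.]
 [ 766.   78.   18.]] scene [[ 746. -104.   18.]
 [ 757.  104.   18.]
 [ 416.  130.   18.]
 [ 389. -104.   18.]]
maq [[ 707.33415487 -298.30735548    0.        ]] [[ 706.56060052 -297.7056476     0.        ]] jar [[702.64480475 267.35751686   0.        ]] [[695.61642588 259.15456869   0.        ]]
(892, 752, 3)
```

View pics/side0c.png

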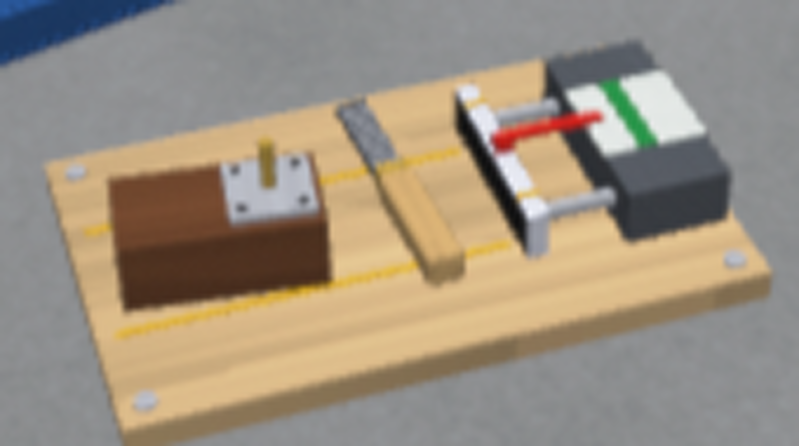

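```bash
python3 - <<'E'
from h import *
c1=camera_model("side")
f=lambda p,z: cast(c1,np.array(p)/4.7+[160,165],z).round(1)[:,:2].tolist()
print("board",f([(45,163),(122,432),(770,272),(545,60)],18))
print("plinth top",f([(108,182),(118,256),(328,228),(315,152)],63))
print("plinth bottom",f([(125,310),(330,282)],18))
print("plate corners",f([(222,165),(235,222),(317,213),(305,155)],67), "pin",f([(266,143)],97),f([(268,184)],67))
print("handle top",f([(385,170),(405,165),(430,262),(462,250)],38), "blade tip",f([(350,105)],24))
print("yellow",f([(90,232),(455,153)],18),f([(120,334),(508,246)],18))
print("bar top",f([(458,93),(530,205),(548,203),(480,88)],50),"green",f([(606,82),(652,143)],54),"ptr",f([(600,117)],57))
T=camera_model("wrist"); s=read_state(); print(T["mtx"],T["k1"])
from scipy.spatial.transform import Rotation as R
Rt=R.from_euler('xyz',s["tool_rot"]).as_matrix()
print("cam in tool",Rt.T@(T["T"][:3,3]-s["eef_pos"]),(Rt.T@T["T"][:3,:3]).round(3),Rt.round(3))
E
```

```text
board [[411.5, 129.1], [393.0, -91.6], [741.3, -118.8], [714.1, 102.7]]
plinth top [[429.3, 42.9], [417.7, -16.4], [522.6, -39.3], [538.3, 22.1]]
plinth bottom [[418.9, -7.8], [524.6, -31.0]]
plate corners [[487.8, 27.0], [479.2, -19.9], [520.1, -30.3], [530.9, 17.1]] pin [[504.6, -1.3]] [[504.8, 2.1]]
handle top [[577.7, 21.3], [589.4, 20.9], [570.8, -58.7], [589.8, -56.8]] blade tip [[587.5, 101.5]]
yellow [[418.9, 60.2], [628.6, 42.3]] [[411.4, -24.3], [622.8, -43.1]]
bar top [[636.2, 54.8], [631.7, -51.0], [641.1, -53.4], [649.5, 54.0]] green [[714.9, 25.1], [712.7, -34.9]] ptr [[695.4, -6.0]]
[[294.26311797   0.         255.36901123]
 [  0.         294.26311797 189.34137558]
 [  0.           0.           1.        ]] -0.043612904556611785
cam in tool [ 6.97276614e+01  5.97341036e-02 -1.80122729e+02] [[-0.001 -0.962 -0.274]
 [ 1.    -0.001 -0.   ]
 [-0.    -0.274  0.962]] [[-0.931  0.364 -0.001]
 [ 0.364  0.931 -0.002]
 [-0.    -0.002 -1.   ]]
```

```bash
cat > go.py <<'E'
import sys; from h import *
from scipy.spatial.transform import Rotation as R
def to(x,y,z,yaw):
    s=read_state(); Rt=R.from_euler('xyz',s["tool_rot"]); G=R.from_euler('xyz',[np.pi,0,np.radians(yaw)])
    print("t",s["clock"],"pos",s["eef_pos"].round(1),"rot",np.degrees(s["tool_rot"]).round(1),"F",s["force"].round(1),"w",round(s["width"],1),"q",s["qpos"].round(2))
    print("travel cm",(Rt.inv().apply(np.array([x,y,z])-s["eef_pos"])/10).round(2),"turn",(Rt.inv()*G).as_rotvec(degrees=True).round(1))
if __name__=="__main__": to(*map(float,sys.argv[1:]))
E
python3 -c "import cell;print(cell.grasp_offset)"
python3 -m jog '{"angular":[[0,0,0],[0,0,0],[0,0,0],[0,0,0],[0,0,0]],"travel":[[-4.4,-3.6,0],[-8.8,-7.2,0],[-13.2,-10.8,0],[-17.6,-14.4,0],[-22,-18,0]],"fingers":[0.4,0.4,0.4,0.4,0.4]}'
python3 -m jog '{"angular":[[0,0,10],[0,0,20],[0,0,30],[0,0,40],[0,0,50]],"travel":[[-4.4,-3.6,0],[-8.8,-7.2,0],[-13.2,-10.8,0],[-17.6,-14.4,0],[-22,-18,0]],"fingers":[0.4,0.4,0.4,0.4,0.4]}'
python3 go.py 582 3 192 88
```

```text
18.700000000000003
clock: 0.72
eef_pos: [376.7, 355.8, 193.1]
tool_rot: [-3.141, 0.0, 2.769]
force: [1.7, -0.2, 0.7]
width: 51.3
clock: 1.35
eef_pos: [515.9, 108.2, 193.2]
tool_rot: [-3.141, -0.0, 1.891]
force: [1.5, 0.1, 0.4]
width: 51.0
t 1.35 pos [515.9 108.2 193.2] rot [-180.    -0.   108.3] F [1.5 0.1 0.4] w 51.0 q [-0.47  0.47  0.31  1.87 -0.18  0.84  0.25]
travel cm [-12.07   2.97   0.12] turn [-0.  -0.  20.3]
```

```bash

python3 -m jog '{"angular":[[0,0,10],[0,0,20.3],[0,0,20.3],[0,0,20.3],[0,0,20.3]],"travel":[[-5,1.2,0],[-10,2.4,0],[-12.1,3,0],[-12.1,3,0],[-12.1,3,0]],"fingers":[0.4,0.4,0.4,0.4,0.4]}'
python3 - <<'E'
from h import *
import json
cm=camera_model("wrist"); im=get_image("wrist"); cv2.imwrite("pics/w1.png",im[:,:,::-1])
np.savez("pics/w1.npz",**cm); print(read_state()["eef_pos"],cm["T"].round(2))
E
```

```text
clock: 1.98
eef_pos: [581.6, 6.3, 192.8]
tool_rot: [-3.14, -0.001, 1.543]
force: [0.0, 0.3, -0.3]
width: 50.7
[581.58901943   6.59540856 192.98040546] [[ 1.0000e+00 -3.0000e-02 -1.0000e-02  5.8349e+02]
 [-3.0000e-02 -9.6000e-01 -2.7000e-01  7.5620e+01]
 [-0.0000e+00  2.7000e-01 -9.6000e-01  3.7302e+02]
 [ 0.0000e+00  0.0000e+00  0.0000e+00  1.0000e+00]]
```

View pics/w1.png

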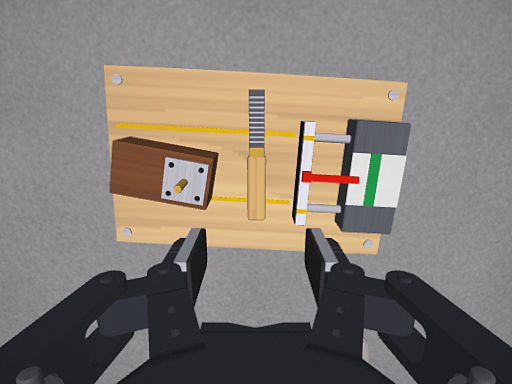

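```bash
python3 - <<'E'
from h import *
cm=dict(np.load("pics/w1.npz")); im=cv2.imread("pics/w1.png")[:,:,::-1].copy()
f=lambda p,z: cast(cm,p,z).round(1)[:,:2].tolist()
print("handle",f([(248,156),(265,156),(248,219),(266,219)],38),"tip",f([(257,90)],24))
hs=cv2.cvtColor(im,cv2.COLOR_RGB2HSV)
y=mask(im,(20,170,150),(30,255,255)); y[240:]=0
for b in blobs(cv2.morphologyEx(y,cv2.MORPH_CLOSE,np.ones((3,9))),15)[:6]:
    p=cast(cm,b,18)[:,:2].astype(np.float32); l=cv2.fitLine(p,2,0,.01,.01).ravel(); print("yl",l,p.min(0),p.max(0))
print("board",f([(105,66),(407,83),(378,254),(116,240)],18))
g=mask(im,(50,120,50),(80,255,200)); 
for b in blobs(g,50): print("green",rect(cm,b,55))
r=mask(im,(0,170,90),(8,255,255)); r[240:]=0
for b in blobs(r,20)[:2]: print("ptr",b.min(0),b.max(0),f([b[b[:,0].argmax()]],57))
pl=mask(im,(0,90,20),(14,255,160)); pl[250:]=0
for b in blobs(pl,100)[:2]: print("plinth",b.min(0),b.max(0))
print(hs[150,140],hs[205,150],hs[145,200])
print("plinth side cues",f([(217,153),(208,209)],63),"plate",f([(166,156),(209,163),(204,209),(161,200)],67),"base pin",f([(184,180)],97))
print("bar top",f([(302,122),(315,122),(294,224),(306,225)],50))
c=cv2.resize(im[120:225,95:230],None,fx=5.7,fy=5.7,interpolation=cv2.INTER_CUBIC);cv2.imwrite("pics/w1c.png",c[:,:,::-1])
E
```

```text
handle [[573.1, 20.7], [592.6, 20.1], [570.4, -56.6], [592.3, -57.2]] tip [[585.5, 93.3]]
yl [ 9.9646914e-01 -8.3959892e-02  4.9561768e+02  5.2971313e+01] [415.8826   43.83152] [573.60315   61.912884]
yl [ 9.8885059e-01 -1.4891088e-01  6.2307629e+02  4.1405418e+01] [593.7       34.596943] [651.1629    46.786575]
yl [9.9990374e-01 1.3875177e-02 5.8256213e+02 2.1866064e+01] [573.72614   16.873384] [590.95074   27.052748]
yl [ 9.9702358e-01 -7.7097155e-02  5.4684320e+02 -3.6681728e+01] [523.6916  -40.04024] [569.30896  -33.488453]
yl [ 9.960174e-01 -8.915881e-02  6.072545e+02 -4.158344e+01] [592.0341   -44.228394] [622.48956  -38.023865]
yl [  0.78835905  -0.6152155  482.0072     -21.292595  ] [477.93893  -24.461168] [485.66125  -17.769289]
board [[412.9, 126.2], [759.1, 97.8], [743.3, -120.4], [392.3, -90.0]]
green ((711.4775390625, -7.418867111206055), (59.38945770263672, 11.382676124572754), 85.67341613769531)
ptr [302 171] [358 183] [[695.1, -8.7]]
plinth [110 137] [217 209]
[ 11 152 116] [ 17 102 216] [ 17  99 221]
plinth side cues [[541.2, 28.9], [527.1, -33.6]] plate [[487.7, 28.0], [532.6, 19.2], [523.4, -32.0], [476.8, -20.3]] base pin [[512.1, 8.8]]
bar top [[632.8, 57.9], [646.8, 57.5], [625.0, -59.8], [639.2, -61.5]]
```

View pics/w1c.png

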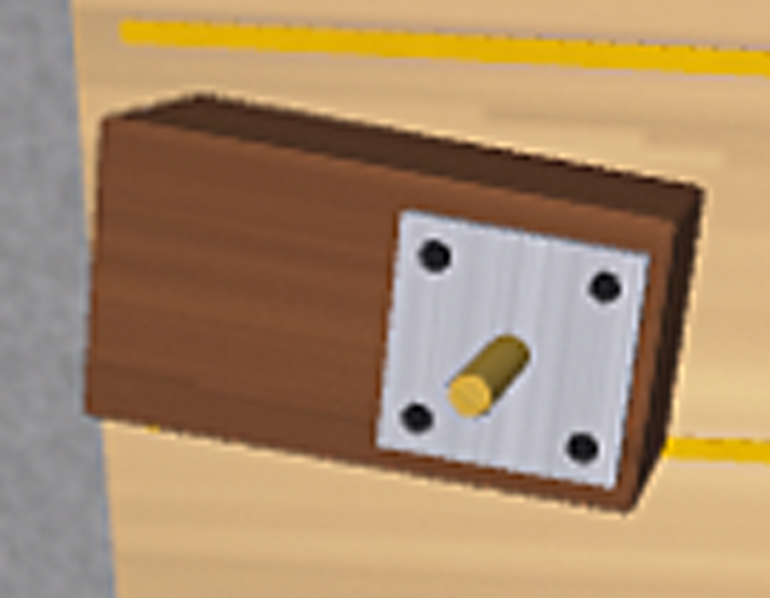

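```bash

python3 -m jog '{"angular":[[0,0,0],[0,0,0],[0,0,0],[0,0,0],[0,0,0]],"travel":[[-0.4,0.15,4],[-0.4,0.15,9],[-0.4,0.15,12],[-0.4,0.15,13.5],[-0.4,0.15,14]],"fingers":[0.5,0.5,0.5,0.5,0.5]}'
python3 go.py 582.8 2.4 21 88.7
python3 - <<'E'
from h import *
cm=dict(np.load("pics/w1.npz"))
p=cast(cm,np.array([(102,120),(675,222),(628,512),(86,412)])/5.7+[95,120],63)[:,:2]
print(p,p.mean(0),np.linalg.norm(np.diff(np.r_[p,p[:1]],axis=0),axis=1))
print(np.degrees(np.arctan2(*(p[1]+p[2]-p[0]-p[3])[::-1])))
# tray top rim corners, pixel hull approx
for n in("scene","side"):
    im=cv2.imread(f"pics/{n}0.png")[:,:,::-1].copy(); c=camera_model(n)
    b=blobs(mask(im,(105,120,40),(125,255,255)),150)[0]
    h=cv2.approxPolyDP(cv2.convexHull(b.reshape(-1,1,2)),3,True)[:,0]
    print(n,h.tolist(),cast(c,h,35)[:,:2].round().tolist(),cast(c,h,0)[:,:2].round().tolist())
E
```

```text
clock: 2.65
eef_pos: [583.7, 1.6, 53.1]
tool_rot: [-3.141, -0.0, 1.543]
force: [0.3, 1.1, 0.3]
width: 42.8
t 2.65 pos [583.7   1.6  53.1] rot [-180.    -0.    88.4] F [0.3 1.1 0.3] w 42.8 q [-0.24  0.74  0.31  1.83 -0.36  0.62  0.25]
travel cm [ 0.08 -0.09  3.21] turn [-0.  -0.  -0.3]
[[431.41291045  45.15724266]
 [536.95653952  22.68538194]
 [523.84642733 -34.45066835]
 [419.25328838 -11.052771  ]] [477.86729142   5.58479631] [107.90941647  58.62084343 107.17829218  57.51019079]
-12.313672910186398
scene [[376, 211], [432, 231], [405, 293], [342, 265], [344, 254]] [[357.0, 246.0], [327.0, 388.0], [573.0, 442.0], [603.0, 306.0], [569.0, 288.0]] [[309.0, 224.0], [277.0, 375.0], [537.0, 432.0], [568.0, 288.0], [532.0, 269.0]]
side [[207, 155], [205, 161], [141, 184], [121, 153], [185, 132]] [[565.0, 271.0], [550.0, 242.0], [354.0, 207.0], [330.0, 389.0], [543.0, 430.0]] [[579.0, 323.0], [563.0, 293.0], [358.0, 256.0], [333.0, 447.0], [556.0, 490.0]]
```

```bash

python3 -m jog '{"angular":[[0,0,0],[0,0,0],[0,0,0],[0,0,0],[0,0,0]],"travel":[[0.1,-0.1,1.5],[0.1,-0.1,2.5],[0.1,-0.1,3.1],[0.1,-0.1,3.1],[0.1,-0.1,3.1]],"fingers":[0.5,0.5,0.5,0.5,0.6]}'
python3 -m jog '{"angular":[[0,0,0],[0,0,0],[0,0,0],[0,0,0],[0,0,0]],"travel":[[0,0,0],[0,0,0],[0,0,0],[0,0,0],[0,0,0]],"fingers":[1,1,1,1,1]}'
python3 go.py 583 2.4 140 88.7
```

```text
clock: 3.28
eef_pos: [583.2, 1.6, 22.6]
tool_rot: [3.141, 0.0, 1.542]
force: [0.0, -0.5, 0.2]
width: 34.2
clock: 3.9
eef_pos: [582.9, 1.8, 22.3]
tool_rot: [-3.142, -0.0, 1.542]
force: [0.3, 0.6, 0.3]
width: -0.1
t 3.9 pos [582.9   1.8  22.3] rot [-180.    -0.    88.3] F [0.3 0.6 0.3] w -0.1 q [-0.23  0.79  0.28  1.85 -0.38  0.56  0.27]
travel cm [ 6.000e-02  1.000e-02 -1.177e+01] turn [-0.  -0.  -0.4]
```

```bash
python3 - <<'E'
from h import *
a=get_image("side");b=get_image("wrist"); cv2.imwrite("pics/s2.png",np.hstack([cv2.resize(a[150:270,160:330],(510,360),interpolation=2),cv2.resize(b[:,100:400],(281,360))])[:,:,::-1])
E
```

```text
(no output)
```

View pics/s2.png

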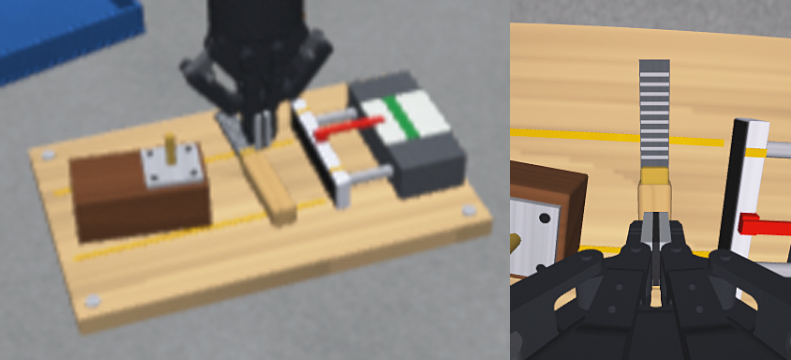

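```bash
python3 - <<'E'
from h import *
cw=camera_model("wrist");cs=camera_model("side");s=read_state();p=s["eef_pos"];print(p,s["width"])
for dz in (0,10,20,30): print(dz,proj(cw,p+[0,0,dz]),proj(cs,p+[0,0,dz]))
print(cast(cw,[(254.8,229)],22),cast(cw,[(254.8,229)],40),cast(cs,[(247.3,196.7)],22),cast(cs,[(247.3,196.7)],40))
im=cv2.imread("pics/s2.png"); cv2.imwrite("pics/s2c.png",cv2.resize(im[60:240,200:360],None,fx=3,fy=3))
b=get_image("wrist");c=cv2.resize(b[150:350,150:360],None,fx=3,fy=3)[:,:,::-1]
cv2.imwrite("pics/w2c.png",c)
E
```

```text
[582.87436312   1.75440687  22.29053107] 0.09346961846653691
0 [[255.73506658 216.27055498]] [[246.78129162 209.75083271]]
10 [[255.76343287 222.09320981]] [[246.69275319 206.77528231]]
20 [[255.79492396 228.55922505]] [[246.60327185 203.76716606]]
30 [[255.83008146 235.78048276]] [[246.51283317 200.72596972]]
[[581.98434264  -7.35750478  22.        ]] [[5.82247166e+02 4.92423420e-01 4.00000000e+01]] [[604.83347166  51.43076864  22.        ]] [[596.58445063  30.42289446  40.        ]]
```

View pics/w2c.png

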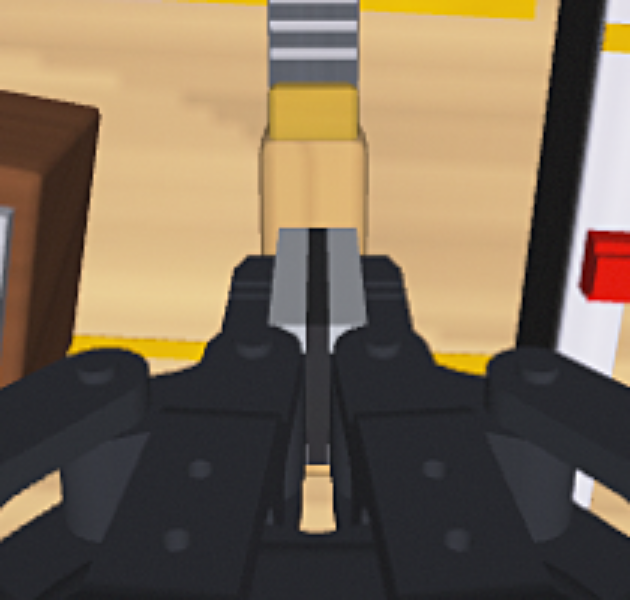

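```bash
python3 - <<'E'
from h import *
s=read_state();p=s["eef_pos"];c0,c1=camera_model("scene"),camera_model("side")
a,b=get_image("scene"),get_image("side")
for c,im,bg,n in((c0,a,"pics/scene0.png","scene"),(c1,b,"pics/side0.png","side")):
    old=cv2.imread(bg)[:,:,::-1]; d=(np.abs(im.astype(int)-old).sum(2)>60).astype(np.uint8)
    u,v=proj(c,p)[0].round().astype(int); print(n,"TCP px",u,v,"dz40",proj(c,p+[0,0,40]).round(1))
    for cc in range(u-8,u+9,2):
        col=np.where(d[v-60:v+25,cc])[0]; print(cc,(col.max()+v-60) if len(col) else None,end="; ")
    print()
    np.save(f"pics/{n}2.npy",im)
E
```

```text
scene TCP px 255 208 dz40 [[255.5 195.8]]
247 185; 249 186; 251 195; 253 196; 255 197; 257 198; 259 197; 261 193; 263 182; 
side TCP px 247 210 dz40 [[246.4 197.7]]
239 188; 241 195; 243 198; 245 199; 247 199; 249 199; 251 196; 253 185; 255 183;
```

```bash

python3 -m jog '{"angular":[[0,0,0],[0,0,0],[0,0,0],[0,0,0],[0,0,0]],"travel":[[0,0,0],[0,0,0],[0,0,0],[0,0,1],[0,0,1.8]],"fingers":[0.5,0.5,0.5,0.5,0.5]}'
python3 -m jog '{"angular":[[0,0,0],[0,0,0],[0,0,0],[0,0,0],[0,0,0]],"travel":[[0,0,0.6],[0,0,1.2],[0,0,1.7],[0,0,1.7],[0,0,1.7]],"fingers":[0.5,0.5,0.5,0.5,0.5]}'
python3 - <<'E'
from h import *
s=read_state();p=s["eef_pos"];print(p,s["force"],s["width"]);c1=camera_model("side")
b=get_image("side"); old=cv2.imread("pics/side0.png")[:,:,::-1]; d=(np.abs(b.astype(int)-old).sum(2)>60).astype(np.uint8)
for z in (0,18,38): print(z,proj(c1,[[p[0]-22,p[1],z],[p[0]+22,p[1],z]]).round(1).tolist())
for cc in range(228,266,2):
    col=np.where(d[130:230,cc])[0]; print(cc,col.max()+130 if len(col) else None,end="; ")
b=b[150:270,160:330];w=get_image("wrist");cv2.imwrite("pics/s3.png",np.hstack([cv2.resize(b,(510,360),interpolation=2),cv2.resize(w[:,100:400],(281,360))])[:,:,::-1])
E
```

```text
clock: 4.78
eef_pos: [582.5, 1.9, 3.4]
tool_rot: [-3.141, -0.0, 1.542]
force: [0.2, 0.4, 0.0]
width: 42.7
clock: 5.4
eef_pos: [583.0, 1.7, -12.6]
tool_rot: [3.141, -0.0, 1.542]
force: [-0.5, 0.0, 0.2]
width: 42.5
[583.03074584   1.73134234 -12.58639786] [-0.45229272  0.02662256  0.19125628] 42.52133315131705
0 [[239.2, 218.5], [254.8, 214.0]]
18 [[239.0, 213.3], [254.7, 208.8]]
38 [[238.7, 207.3], [254.6, 202.8]]
228 201; 230 201; 232 203; 234 208; 236 211; 238 211; 240 211; 242 193; 244 189; 246 188; 248 187; 250 187; 252 188; 254 205; 256 207; 258 205; 260 203; 262 193; 264 193;
```

View pics/s3.png

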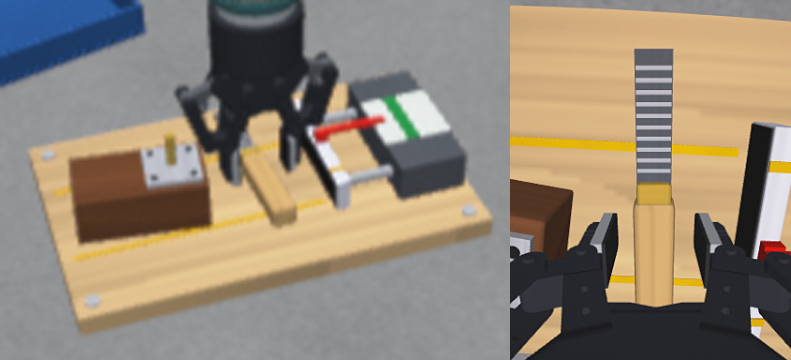

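```bash

python3 -m jog '{"angular":[[0,0,0],[0,0,0],[0,0,0],[0,0,0],[0,0,0]],"travel":[[0,0,0.3],[0,0,0.4],[0,0,0.4],[0,0,0.4],[0,0,0.4]],"fingers":[0.5,0.5,1,1,1]}'
python3 -m jog '{"angular":[[0,0,0],[0,0,0],[0,0,0],[0,0,0],[0,0,0]],"travel":[[0,0,0],[0,0,0],[0,0,-0.5],[0,0,-1.5],[0,0,-3.5]],"fingers":[1,1,1,1,1]}'
```

```text
clock: 6.12
eef_pos: [583.0, 1.7, -16.6]
tool_rot: [3.141, -0.0, 1.542]
force: [0.0, 0.1, 1.2]
width: 20.4
clock: 6.75
eef_pos: [582.1, 1.8, 18.4]
tool_rot: [-3.14, 0.0, 1.542]
force: [0.5, -0.5, -1.2]
width: 20.7
```

```bash

python3 -m jog '{"angular":[[0,0,0],[0,0,0],[0,0,0],[0,0,-10],[0,0,-20]],"travel":[[0,0,-4],[0,0,-8],[4,-0.5,-9],[9,-2,-9],[14,-4,-9]],"fingers":[1,1,1,1,1]}'
python3 go.py 464 340 108 191
```

```text
clock: 7.38
eef_pos: [547.0, 144.3, 109.2]
tool_rot: [3.14, 0.0, 1.896]
force: [0.5, 0.4, -0.6]
width: 20.5
t 7.375 pos [547.  144.3 109.2] rot [179.9   0.  108.6] F [ 0.5  0.4 -0.6] w 20.5 q [-0.48  0.63  0.27  1.85 -0.25  0.7   0.26]
travel cm [21.19 -1.61  0.11] turn [  0.1   0.1 -82.4]
```

```bash

python3 -m jog '{"angular":[[0,0,-10],[0,0,-20],[0,0,-30],[0,0,-40],[0,0,-50]],"travel":[[4,0,0],[9,-0.5,0],[14,-1,0],[18,-1.5,0],[21.2,-1.6,0]],"fingers":[1,1,1,1,1]}'
python3 -m jog '{"angular":[[0,0,-10],[0,0,-20],[0,0,-30],[0,0,-32.4],[0,0,-32.4]],"travel":[[0,0,0],[0,0,0],[0,0,0],[0,0,0],[0,0,0]],"fingers":[1,1,1,1,1]}'
python3 - <<'E'
from h import *
im=get_image("side");cm=camera_model("side");w=get_image("wrist")
cv2.imwrite("pics/s4.png",np.hstack([cv2.resize(im[90:210,100:250],(450,360),interpolation=2),cv2.resize(w,(340,360))])[:,:,::-1])
E
python3 go.py 464 340 -5 191
```

```text
clock: 8.0
eef_pos: [463.7, 340.8, 108.9]
tool_rot: [3.141, -0.0, 2.771]
force: [0.5, 0.3, -0.1]
width: 20.9
clock: 8.62
eef_pos: [465.2, 338.8, 108.5]
tool_rot: [-3.141, 0.0, -2.957]
force: [0.6, 0.0, -1.0]
width: 20.4
t 8.725 pos [465.1 339.  108.4] rot [-180.     0.  -169.4] F [ 1.  -0.3 -1. ] w 20.2 q [-0.61  0.63 -0.11  1.81  0.1   0.71  0.98]
travel cm [ 0.09  0.12 11.34] turn [-0.   0.  -0.4]
```

View pics/s4.png

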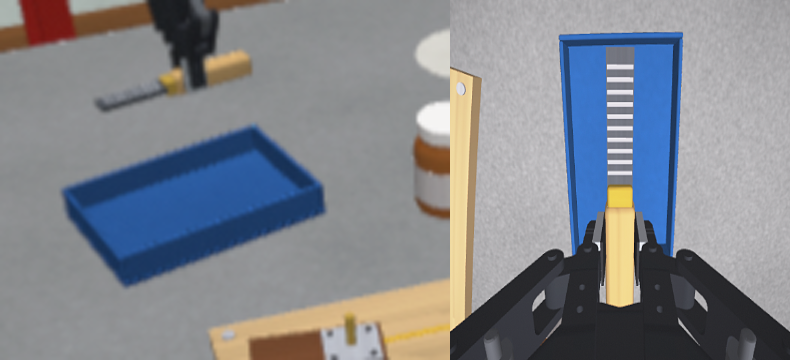

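```bash

python3 -m jog '{"angular":[[0,0,0],[0,0,0],[0,0,0],[0,0,0],[0,0,0]],"travel":[[0,0,4],[0,0,8],[0,0,11],[0,0,12.5],[0,0,12.8]],"fingers":[1,1,1,1,1]}'
python3 -m jog '{"angular":[[0,0,0],[0,0,0],[0,0,0],[0,0,0],[0,0,0]],"travel":[[0,0,0.3],[0,0,0.6],[0,0,0.8],[0,0,0.8],[0,0,0.8]],"fingers":[1,1,1,1,1]}'
```

```text
clock: 9.35
eef_pos: [464.8, 338.9, -20.2]
tool_rot: [-3.141, -0.001, -2.955]
force: [-0.3, -0.5, -1.0]
width: 20.6
clock: 9.98
eef_pos: [465.2, 339.1, -27.5]
tool_rot: [3.141, 0.0, -2.954]
force: [0.3, -0.5, -0.3]
width: 20.5
```

```bash

python3 -m jog '{"angular":[[0,0,0],[0,0,0],[0,0,0],[0,0,0],[0,0,0]],"travel":[[0,0,0.1],[0,0,0.1],[0,0,0.1],[0,0,0.1],[0,0,0.1]],"fingers":[1,0.5,0.5,0.5,0.5]}'
python3 -m jog '{"angular":[[0,0,0],[0,0,0],[0,0,0],[0,0,0],[0,0,0]],"travel":[[0,0,-1],[0,0,-4],[0,0,-9],[0,0,-14],[0,0,-18]],"fingers":[0.4,0.4,0.2,0,0]}'
python3 - <<'E'
from h import *
im=get_image("wrist");cv2.imwrite("pics/w5.png",im[:,:,::-1])
# blob check in the tray
cm=camera_model("wrist"); b=blobs(mask(im,(10,60,120),(28,255,255)),60)
for x in b[:4]: print(x.min(0),x.max(0),rect(cm,x,25))
E
python3 go.py 455 10 130 168
```

```text
clock: 10.6
eef_pos: [465.1, 339.1, -28.6]
tool_rot: [3.142, 0.0, -2.954]
force: [0.4, 0.1, 0.1]
width: 42.5
clock: 11.22
eef_pos: [465.4, 339.4, 154.2]
tool_rot: [3.14, 0.002, -2.954]
force: [0.9, 0.3, 0.0]
width: 85.4
[ 0 66] [ 74 306] ((558.0082397460938, 92.79305267333984), (78.96285247802734, 296.31744384765625), 85.8011703491211)
[246 146] [265 223] ((484.99090576171875, 345.2054748535156), (88.64581298828125, 20.66742515563965), 10.279544830322266)
t 11.275 pos [468.  341.4 159.1] rot [ 179.7    0.5 -169.3] F [1.3 0.5 2.9] w 85.3 q [-0.6   0.56 -0.12  1.77  0.09  0.81  0.99]
travel cm [  7.47 -32.33   2.69] turn [ 0.4  0.5 22.7]
```

```bash

python3 -m jog '{"angular":[[0,0,0],[0,0,0],[0,0,8],[0,0,16],[0,0,23]],"travel":[[1.5,-6,0],[3,-12,0],[4.5,-18,0],[6,-24,0],[7.5,-30,0]],"fingers":[0,0,0,0,0]}'
python3 -m jog '{"angular":[[0,0,0],[0,0,0],[0,0,0]],"travel":[[0,-1,0],[0,-2,0],[0,-2,0]],"fingers":[0,0,0]}'
python3 - <<'E'
from h import *
cm=camera_model("wrist"); im=get_image("wrist");cv2.imwrite("pics/w6.png",im[:,:,::-1]); np.savez("pics/w6.npz",**cm)
E
python3 go.py 448.7 12 60 167.7
```

```text
clock: 11.9
eef_pos: [447.2, 28.5, 152.0]
tool_rot: [3.141, 0.001, 2.924]
force: [1.6, -0.3, -0.4]
width: 85.7
clock: 12.28
eef_pos: [443.1, 11.5, 151.4]
tool_rot: [3.141, 0.0, 2.929]
force: [0.2, 0.6, 0.8]
width: 85.3
t 12.325 pos [443.3  12.  151.4] rot [180.    0.  167.9] F [-0.6  0.3 -0.4] w 85.4 q [-0.07  0.4  -0.02  2.12  0.01  0.62  1.25]
travel cm [-0.53  0.1   9.14] turn [0.  0.  0.2]
```

View pics/w6.png

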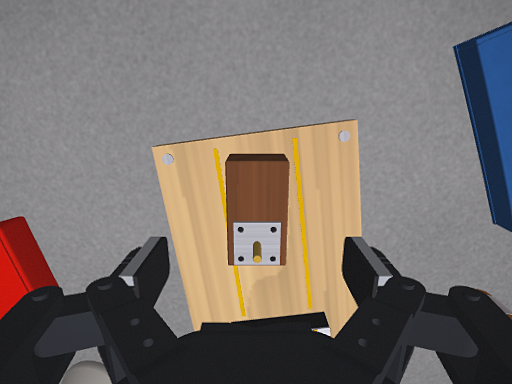

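```bash
python3 - <<'E'
from h import *
cm=dict(np.load("pics/w6.npz")); im=cv2.imread("pics/w6.png")[:,:,::-1].copy()
p=cast(cm,[(227,160.5),(288,160.5),(287.5,265),(229,265)],63)[:,:2]; print(p.round(1).tolist(),p.mean(0).round(1))
q=cast(cm,[(234,222.5),(281,222.5),(281,265),(234,265)],67)[:,:2]; print("plate",q.round(1).tolist(),q.mean(0))
y=mask(im,(20,170,150),(30,255,255)); y[330:]=0
for b in blobs(cv2.morphologyEx(y,cv2.MORPH_CLOSE,np.ones((9,3))),15)[:3]:
    P=cast(cm,b,18)[:,:2].astype(np.float32); l=cv2.fitLine(P,2,0,.01,.01).ravel(); print("yl",l,np.degrees(np.arctan(l[1]/l[0])))
E
```

```text
[[417.2, -9.6], [429.2, 45.4], [535.9, 25.2], [523.1, -33.5]] [476.4   6.9]
plate [[477.0, -16.9], [486.6, 27.5], [532.1, 18.8], [522.0, -27.7]] [5.04418217e+02 4.31418076e-01]
yl [ 9.9658519e-01 -8.2571089e-02  5.1609595e+02  5.1057362e+01] -4.736367
yl [ 9.9495035e-01 -1.0036854e-01  4.5290543e+02 -2.9429890e+01] -5.760392
yl [ 9.9663746e-01 -8.1937507e-02  5.8523419e+02 -4.0046696e+01] -4.699942
```

```bash

python3 -m jog '{"angular":[[0,0,0],[0,0,0],[0,0,0],[0,0,0],[0,0,0]],"travel":[[-0.4,0.1,4],[-0.4,0.1,8],[-0.4,0.1,12],[-0.4,0.1,14],[-0.4,0.1,15]],"fingers":[0,0,0,0,0]}'
python3 -m jog '{"angular":[[0,0,0],[0,0,0],[0,0,0],[0,0,0],[0,0,0]],"travel":[[0,0,0.6],[0,0,1.2],[0,0,1.2],[0,0,1.2],[0,0,1.2]],"fingers":[0,0,0.5,1,1]}'
python3 -m jog '{"angular":[[0,0,0],[0,0,0],[0,0,0]],"travel":[[0,0,0],[0,0,0],[0,0,0]],"fingers":[1,1,1]}'
python3 go.py 460 12.5 -12 175.25
```

```text
clock: 12.95
eef_pos: [447.1, 12.9, 0.4]
tool_rot: [-3.141, -0.003, 2.931]
force: [-0.7, 0.3, -0.3]
width: 85.2
clock: 13.58
eef_pos: [447.8, 11.7, -9.8]
tool_rot: [3.141, -0.001, 2.929]
force: [-0.7, 1.7, 0.1]
width: 59.0
clock: 13.95
eef_pos: [447.8, 11.5, -9.9]
tool_rot: [3.141, -0.001, 2.928]
force: [-0.6, 3.9, 3.0]
width: 59.2
t 13.95 pos [447.8  11.5  -9.9] rot [180.   -0.  167.8] F [-0.6  3.9  3. ] w 59.2 q [ 0.04  0.73 -0.18  2.21  0.53  0.24  0.74]
travel cm [-1.17  0.35  0.21] turn [ 0.  -0.  -7.5]
```

```bash

python3 -m jog '{"angular":[[0,0,0],[0,0,-1],[0,0,-3],[0,0,-5],[0,0,-7.5]],"travel":[[-1,0.2,0],[-2,0.4,0],[-3,0.55,0],[-4.1,0.75,0],[-5.1,0.93,0]],"fingers":[1,1,1,1,1]}'
python3 go.py 535 6.9 -10 175.25
python3 - <<'E'
from h import *
cm=camera_model("wrist"); im=get_image("wrist");cv2.imwrite("pics/w7.png",im[:,:,::-1])
y=mask(im,(20,170,150),(30,255,255)); y[330:]=0
for b in blobs(cv2.morphologyEx(y,cv2.MORPH_CLOSE,np.ones((9,3))),15)[:4]:
    P=cast(cm,b,18)[:,:2].astype(np.float32); l=cv2.fitLine(P,2,0,.01,.01).ravel(); print("yl",b.min(0),b.max(0),l,np.degrees(np.arctan(l[1]/l[0])))
E
```

```text
clock: 14.58
eef_pos: [495.2, 6.7, -9.7]
tool_rot: [-3.136, -0.008, 3.058]
force: [-9.7, -1.8, 13.8]
width: 59.4
t 14.575 pos [495.2   6.7  -9.7] rot [-179.7   -0.5  175.2] F [-9.7 -1.8 13.8] w 59.4 q [ 0.11  0.77 -0.28  2.08  0.56  0.38  0.87]
travel cm [-3.97  0.35 -0.01] turn [-0.3 -0.5 -0. ]
yl [333  76] [353 239] [ 9.9675614e-01 -8.0480859e-02  4.5641904e+02  5.6053600e+01] -4.6162057
yl [171  77] [188 224] [ 9.9576396e-01 -9.1946140e-02  4.4482333e+02 -2.8343672e+01] -5.275577
```

View pics/w7.png

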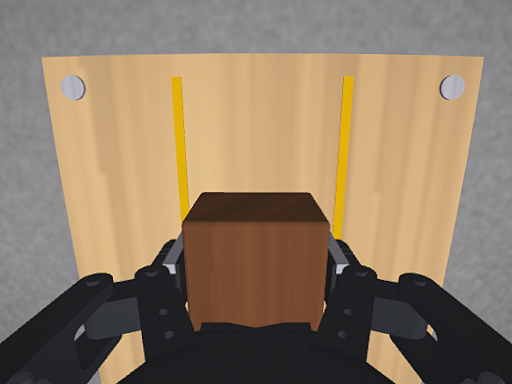

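```bash

python3 -m jog '{"angular":[[0,0,0],[0,0,0]],"travel":[[0,0,-0.2],[0,0,-0.3]],"fingers":[1,1]}'
python3 go.py 495 10 -10 175.25
python3 -m jog '{"angular":[[0,0,0],[0,0,0],[0,0,0],[0,0,0]],"travel":[[-0.8,0,0],[-1.7,0,0],[-2.5,0,0],[-3.0,0,0]],"fingers":[1,1,1,1]}'
python3 go.py 535 6.9 -10 175.25
```

```text
clock: 14.88
eef_pos: [499.5, 8.7, -7.3]
tool_rot: [-3.141, -0.001, 3.058]
force: [0.5, -0.3, -1.8]
width: 59.2
t 14.875 pos [499.5   8.7  -7.3] rot [-1.800e+02 -1.000e-01  1.752e+02] F [ 0.5 -0.3 -1.8] w 59.2 q [ 0.12  0.77 -0.28  2.07  0.56  0.38  0.87]
travel cm [0.46 0.1  0.27] turn [-0.  -0.1 -0.1]
clock: 15.38
eef_pos: [530.2, 6.6, -7.2]
tool_rot: [3.141, -0.001, 3.058]
force: [-0.7, -0.1, -2.3]
width: 59.0
t 15.375 pos [530.2   6.6  -7.2] rot [180.   -0.  175.2] F [-0.7 -0.1 -2.3] w 59.0 q [ 0.14  0.79 -0.32  1.99  0.54  0.44  0.91]
travel cm [-0.48  0.07  0.28] turn [ 0. -0. -0.]
```

```bash

python3 -m jog '{"angular":[[0,0,0],[0,0,0],[0,0,0]],"travel":[[0,0.07,0.15],[0,0.07,0.25],[0,0.07,0.25]],"fingers":[1,1,1]}'
cat > cen.py <<'E'
from h import *
def cen(save=None):
    s=read_state(); cm=camera_model("wrist"); im=get_image("wrist")
    if save: cv2.imwrite(save,im[:,:,::-1])
    print("pos",s["eef_pos"].round(1),"F",s["force"].round(1),s["clock"])
    y=mask(im,(20,170,150),(30,255,255)); y[330:]=0; L=[]
    for b in blobs(cv2.morphologyEx(y,cv2.MORPH_CLOSE,np.ones((9,3))),60)[:2]:
        P=cast(cm,b,18)[:,:2].astype(np.float32); L.append(cv2.fitLine(P,2,0,.01,.01).ravel())
    m=mask(im,(0,60,10),(14,255,110)); m[330:]=0
    b=blobs(cv2.morphologyEx(m,cv2.MORPH_OPEN,np.ones((3,3))),200)[0]
    top=b[:,1].min(); e=b[b[:,1]<=top+2]; P=cast(cm,[(e[:,0].min(),top),(e[:,0].max(),top)],18)[:,:2]
    print("back edge px",e[:,0].min(),e[:,0].max(),top,P.round(1).tolist(),"w",np.linalg.norm(P[1]-P[0]).round(1),"yaw",np.degrees(np.arctan2(*(P[1]-P[0]))).round(1))
    c=P.mean(0)
    ys=[l[3]+(c[0]-l[2])*l[1]/l[0] for l in L]; print("lines y",np.round(ys,1),"yaw",[np.degrees(np.arctan(l[1]/l[0])).round(2) for l in L],"offset",(c[1]-np.mean(ys)).round(2))
if __name__=="__main__": cen("pics/cen.png")
E
python3 cen.py
```

```text
clock: 15.75
eef_pos: [529.0, 7.5, -9.7]
tool_rot: [-3.141, -0.002, 3.059]
force: [0.2, 0.0, -2.8]
width: 59.3
pos [529.    7.5  -9.7] F [ 0.2  0.  -2.8] 15.75
back edge px 200 310 192 [[501.9, -20.3], [506.9, 39.0]] w 59.5 yaw 4.8
lines y [-33.4  52.3] yaw [np.float32(-4.99), np.float32(-4.53)] offset -0.05
```

```bash

python3 -m jog '{"angular":[[0,0,0],[0,0,0]],"travel":[[0,0,0.05],[0,0,0.1]],"fingers":[1,1]}'
python3 -m jog '{"angular":[[0,0,0],[0,0,0]],"travel":[[0,0,0.05],[0,0,0.1]],"fingers":[1,1]}'
```

```text
clock: 16.05
eef_pos: [529.1, 7.4, -9.8]
tool_rot: [-3.141, -0.001, 3.059]
force: [-3.5, -0.5, 12.3]
width: 59.3
clock: 16.3
eef_pos: [529.2, 7.4, -9.9]
tool_rot: [-3.141, -0.001, 3.059]
force: [-5.8, -1.5, 21.8]
width: 59.4
```

```bash

python3 -m jog '{"angular":[[0,0,0],[0,0,0],[0,0,0],[0,0,0]],"travel":[[0,0,-0.2],[-0.5,0,-0.2],[-1.0,0,-0.2],[-1.3,0,-0.2]],"fingers":[1,1,1,1]}'
python3 -m jog '{"angular":[[0,0,0],[0,0,0],[0,0,0],[0,0,0]],"travel":[[-0.3,0,0],[-0.6,0,0],[-0.8,0,0],[-0.8,0,0]],"fingers":[1,1,1,1]}'
python3 cen.py
```

```text
clock: 16.8
eef_pos: [542.1, 6.3, -9.8]
tool_rot: [-3.141, -0.002, 3.059]
force: [-3.5, -0.6, 2.2]
width: 59.4
clock: 17.3
eef_pos: [549.7, 5.7, -9.8]
tool_rot: [-3.141, -0.002, 3.059]
force: [-4.5, -0.1, 2.6]
width: 59.2
pos [549.7   5.7  -9.8] F [-4.5 -0.1  2.6] 17.3
back edge px 200 310 192 [[522.6, -22.0], [527.6, 37.2]] w 59.5 yaw 4.8
lines y [-35.1  50.6] yaw [np.float32(-5.0), np.float32(-4.53)] offset -0.13
```

```bash

python3 -m jog '{"angular":[[0,0,0],[0,0,0],[0,0,0],[0,0,0],[0,0,0]],"travel":[[-0.3,0,0],[-0.6,0,0],[-0.9,0,0],[-1.1,0,0],[-1.1,0,0]],"fingers":[1,1,1,1,1]}'
cat > ptr.py <<'E'
from h import *
from cen import cen
cen()
O=np.array([529.3,7.4]);a=np.radians(-4.75);J=np.array([[np.cos(a),np.sin(a)],[-np.sin(a),np.cos(a)]])
for n in("side","scene"):
    cm=camera_model(n); im=get_image(n); old=cv2.imread(f"pics/{n}0.png")[:,:,::-1].copy()
    for k,i in (("rest",old),("now",im)):
        W=np.zeros(i.shape[:2],np.uint8); u,v=proj(cm,[711,-7,55])[0].astype(int); W[v-30:v+30,u-40:u+35]=255
        r=blobs(mask(i,(0,150,90),(8,255,255))&W,4); g=blobs(mask(i,(50,100,40),(85,255,220))&W,4)
        if r:
            p=(J@(cast(cm,np.vstack(r),57)[:,:2]-O).T).T; print(n,k,"ptr jig x",p[:,0].min().round(1),p[:,0].max().round(1),"y",p[:,1].mean().round(1))
        if g:
            p=(J@(cast(cm,np.vstack(g),54)[:,:2]-O).T).T; print(n,k,"green",p.min(0).round(1),p.max(0).round(1),"n",len(g))
    cv2.imwrite(f"pics/{n}9.png",im[:,:,::-1])
E
python3 ptr.py
```

```text
clock: 17.98
eef_pos: [557.1, 4.8, -9.7]
tool_rot: [-3.14, -0.008, 3.06]
force: [-13.0, 0.7, 10.3]
width: 59.3
pos [557.1   4.8  -9.7] F [-13.    0.7  10.3] 17.975
back edge px 201 310 192 [[530.3, -22.4], [535.2, 36.4]] w 59.0 yaw 4.7
lines y [ 49.9 -35.7] yaw [np.float32(-4.57), np.float32(-4.99)] offset -0.06
side rest ptr jig x 103.9 164.0 y 3.1
side rest green [179.4 -24.7] [189.4  35.7] n 1
side now ptr jig x 116.0 177.9 y 3.1
side now green [179.4 -24.7] [187.7  35.7] n 1
scene rest ptr jig x 102.2 164.5 y -0.7
scene rest green [175.9 -32.1] [186.6  29.3] n 1
scene now ptr jig x 112.2 177.4 y -0.2
scene now green [175.9 -32.1] [186.6  29.3] n 1
```

```bash

python3 -m jog '{"angular":[[0,0,0],[0,0,0],[0,0,0],[0,0,0]],"travel":[[0,0,-0.07],[-0.15,0,-0.07],[-0.25,0,-0.07],[-0.25,0,-0.07]],"fingers":[1,1,1,1]}'
python3 ptr.py | grep -v rest
```

```text
clock: 18.62
eef_pos: [560.0, 4.7, -9.6]
tool_rot: [-3.14, -0.008, 3.06]
force: [-10.6, 0.9, 4.2]
width: 59.3
pos [560.    4.7  -9.6] F [-10.6   0.9   4.2] 18.625
back edge px 200 310 192 [[533.1, -23.1], [538.0, 36.3]] w 59.6 yaw 4.7
lines y [ 49.7 -36. ] yaw [np.float32(-4.56), np.float32(-5.0)] offset -0.3
side now ptr jig x 118.9 180.3 y 3.1
side now green [179.4 -24.7] [189.4  35.7] n 1
scene now ptr jig x 115.8 179.8 y -0.2
scene now green [175.9 -32.1] [186.6  29.3] n 1
```

```bash
for i in 1 2 3 4; do echo; done >/dev/null
python3 -m jog '{"angular":[[0,0,0],[0,0,0],[0,0,0],[0,0,0],[0,0,0]],"travel":[[0,0,0],[0,0,0],[0,0,0],[0,0,0],[0,0,0]],"fingers":[1,1,1,1,1]}'
python3 -m jog '{"angular":[[0,0,0],[0,0,0],[0,0,0],[0,0,0],[0,0,0]],"travel":[[0,0,0],[0,0,0],[0,0,0],[0,0,0],[0,0,0]],"fingers":[1,1,1,1,1]}'
python3 ptr.py | grep -v rest
python3 - <<'E'
import cv2,numpy as np
a=cv2.imread("pics/side9.png")[165:255,190:330];b=cv2.imread("pics/scene9.png")[165:265,175:335]
cv2.imwrite("pics/fin.png",np.hstack([cv2.resize(a,(400,300),interpolation=2),cv2.resize(b,(400,300),interpolation=2)]))
E
```

```text
clock: 19.4
eef_pos: [560.0, 4.7, -9.6]
tool_rot: [-3.14, -0.008, 3.06]
force: [-10.1, 0.9, 4.0]
width: 59.1
clock: 20.02
eef_pos: [559.9, 4.6, -9.6]
tool_rot: [-3.14, -0.008, 3.06]
force: [-9.5, 1.0, 5.2]
width: 59.1
pos [559.9   4.6  -9.6] F [-9.5  1.   5.2] 20.025
back edge px 200 310 192 [[533.1, -23.1], [538.0, 36.3]] w 59.6 yaw 4.7
lines y [ 49.7 -36. ] yaw [np.float32(-4.56), np.float32(-5.0)] offset -0.3
side now ptr jig x 118.9 180.3 y 3.2
side now green [179.4 -24.7] [187.7  35.7] n 1
scene now ptr jig x 115.8 179.8 y -0.4
scene now green [175.9 -32.1] [186.6  29.3] n 1
```

View pics/fin.png

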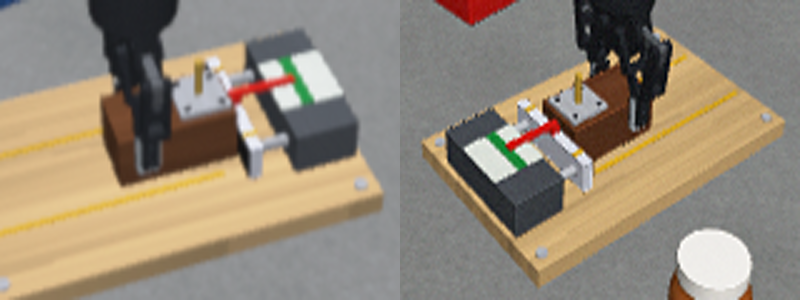

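```bash

python3 -m jog '{"angular":[[0,-0.2,0],[0,-0.4,0],[0,-0.4,0],[0,-0.4,0]],"travel":[[-0.02,0,0],[-0.03,0,0],[-0.03,0,0],[-0.03,0,0]],"fingers":[1,1,1,1]}'
python3 ptr.py | grep -v rest
```

```text
clock: 20.68
eef_pos: [560.3, 4.6, -9.8]
tool_rot: [-3.14, -0.001, 3.06]
force: [-9.7, 0.7, 3.0]
width: 59.2
pos [560.3   4.6  -9.8] F [-9.7  0.7  3. ] 20.675
back edge px 200 310 192 [[533.2, -23.1], [538.1, 36.2]] w 59.5 yaw 4.7
lines y [ 49.7 -35.9] yaw [np.float32(-4.54), np.float32(-4.97)] offset -0.32
side now ptr jig x 118.9 180.3 y 3.1
side now green [179.4 -24.7] [187.7  35.7] n 1
scene now ptr jig x 115.8 179.8 y -0.4
scene now green [175.9 -32.1] [186.3  29.3] n 1
```

Level now, with the push unchanged. I'll hold it for over two seconds and hand in.

```bash

python3 -m jog '{"angular":[[0,0,0],[0,0,0],[0,0,0],[0,0,0],[0,0,0]],"travel":[[0,0,0],[0,0,0],[0,0,0],[0,0,0],[0,0,0]],"fingers":[1,1,1,1,1]}'
python3 -m jog '{"angular":[[0,0,0],[0,0,0],[0,0,0],[0,0,0],[0,0,0]],"travel":[[0,0,0],[0,0,0],[0,0,0],[0,0,0],[0,0,0]],"fingers":[1,1,1,1,1]}' >/dev/null
python3 -m jog '{"angular":[[0,0,0],[0,0,0],[0,0,0],[0,0,0],[0,0,0]],"travel":[[0,0,0],[0,0,0],[0,0,0],[0,0,0],[0,0,0]],"fingers":[1,1,1,1,1]}' >/dev/null
python3 -m jog '{"angular":[[0,0,0],[0,0,0],[0,0,0],[0,0,0],[0,0,0]],"travel":[[0,0,0],[0,0,0],[0,0,0],[0,0,0],[0,0,0]],"fingers":[1,1,1,1,1]}'
python3 -c "
from cell import *
print(finish_job())"
```

```text
clock: 21.45
eef_pos: [560.3, 4.6, -9.8]
tool_rot: [-3.14, -0.001, 3.06]
force: [-8.1, -0.0, 4.0]
width: 59.2
clock: 23.32
eef_pos: [560.3, 4.6, -9.7]
tool_rot: [-3.14, -0.001, 3.06]
force: [-8.6, 1.4, 2.6]
width: 58.9
the job is handed in; nothing more can be done
None
```

The rasp is lying in the blue tray, released. The plinth is held against the sprung bar with the pointer over the green zone, and I handed the job in at about 23 s while still pressing.

**Rasp:** after letting go, a wrist picture showed it lying along the tray. I did not look at it again after that.

**Plinth:** in the last check it was about 0.3 mm off the middle of the yellow lines. Its yaw matched the jig within the measuring error.

**Pointer:** the bar had travelled about 15–16 mm; the side camera gave 16.3 and the scene camera 15.3. The middle of the zone is 16 mm and the stop is at 34 mm. By eye the tip stands over the green in both views.

**Push:** I held it still for about 2.5 s. The wrist force read 8–10 N, including a little board friction, so the push may be slightly under 10 N.

**What went wrong or disagreed:**
- The first grasp closed on air. The pictures showed the fingertips about 40 mm higher than the reported tool point, so I worked from the pictures after that.
- While I was sliding the plinth, the arm briefly carried it up to about 2 mm above the board. I set it back down before it reached the bar.
- During the press the tool tipped about 0.4°, which I levelled before the final hold.
- I viewed 12 pictures, two over the budget.

The case, maquette and jar were not touched.

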